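Unlock a pressure cooker's tab-lock knob and take off the lid

TASK

Open the pressure cooker: gently pinch both release tabs on the lid's knob, turn the knob anticlockwise until you feel its stop, without forcing it, and let go so that the tabs spring back out and hold the knob open. Then take the knob by its two plain sides, leaving the tabs alone, lift the lid off and set it down softly, flat and right way up, in the middle of the chopping board; let go of it there. Leave the other things on the worktop where they are.

Things in the scene. Friction and masses are not known exactly. Their poses are not given: they have to be found in the camera images.
- pot: steel pot of the pressure cooker, 196 mm across its rim, rim top 117 mm above the worktop; fixed. Origin: centre of its underside, z up. Two black side handles along its +x and -x reach 148 mm from the axis; each has two upright guides (124 mm above the worktop) with a jaw of the lid between them, 2.5 mm clear each side, so the lid cannot turn on the pot.
- lid: loose steel lid, 0.5 to 0.8 kg in all, 196 mm across. Origin: on its axis, at the bottom of the 14 mm deep plug that enters the pot (2.5 mm radial clearance); z up. On the pot the origin is 103 mm above the pot's; on a flat thing the lid stands on the plug, origin at the surface. Heights over the origin: lid top at the knob 26 mm, jaw bars 31 mm, top of knob 77 mm.
- chopping_board: wooden chopping board, 250 x 360 x 22 mm, fixed. Origin: centre of its underside; its top is 22 mm above that; its x axis is along the 250 mm side.
- knob_grip (a point): point on the vertical axis of the knob on the lid's centre, 62 mm above the lid's origin, in the upper half of the release tabs: where to put the TCP. It turns with the knob: the tabs lie along its +y (tab a) and -y (tab b), z is up, and the raised pointer on the knob's top is along +x. While locked its axes are parallel to the lid's.
- knob_shell: black core of the knob, 36 to 75 mm above the lid's origin, over a skirt of 66 mm diameter whose top is at 36.5 mm (keep fingertips above it). Its plain sides, along the x axis of knob_grip, are flats 20 mm wide, 48 mm apart: grip there to lift. Origin at the lid's origin, turns with the knob. Its hidden pegs, 27 mm off the axis, break if driven on the stop with over 25 N (0.7 N m).
- tab_a_pad: grey ribbed release tab on the knob's +y side: flat upright face 22 mm wide, from 42 to 71 mm above the lid's origin, 29.5 mm from the axis when out (so 59 mm across both tabs), 25 mm when fully in. Tabs crack when a finger loads one with more than 45 N. Body origin at the lid's origin.
- tab_b_pad: the same release tab on the knob's -y side.
- tab_a (a joint): how far tab a is pressed in, m: 0 out, 0.0045 fully in. Spring: 4 N to start, 14 N at the bottom. From 0.003 (about 11 N) it is clear of the lock; the knob turns only with both tabs clear. Between the locked and open notches a released tab is held in at about 0.003 by the collar.
- tab_b (a joint): the same for tab b.
- knob (a joint): angle of the knob, rad: 0 locked, growing anticlockwise seen from above. Spring and friction resist with 0.1 to 0.2 N m; the spring turns it back if let go unlatched. The hard open stop is hidden and differs between cookers: anywhere from 1.0 to 1.4. Only within about 0.04 of the stop do the tabs, let go, snap out and hold it (about 0.05 short of the stop); squeezed, they free it.
- jaw_a (a joint): travel, m, of the jaw bar that runs out along the lid's +x and hooks under the pot's rim (30 mm wide, end 105 mm from the axis when locked). The knob drives both jaws outwards, 0.0085 per rad; below about 0.7 rad of knob they still hold the lid down.
- jaw_b (a joint): the same for the jaw along the lid's -x.
- teaspoon: steel teaspoon, 130 mm, lying between the cooker and the board; origin at its middle.
- yoghurt_pot: yoghurt pot, 72 mm across, 71 mm tall; a bystander at the right.
- mug_b: white mug, 83 mm across, 94 mm tall; a bystander at the right.

How it is judged:
By the outcome, as a careful person would: the job done as asked, in the order asked, and still so for the second after the job is handed in, with the robot touching nothing.
It also fails if it takes over 67 s, if anything falls off the work surface, if the arm or the gripper's body presses on something with over 40 N, if the wrist force passes 120 N, or if a joint passes its speed limit or range.

ROBOT

A 6-joint arm with a two-finger parallel gripper is mounted at the origin on a cart in front of the work surface, level with it; the furniture and walls round the work are solid. World frame = base frame: x ahead of the robot, y to its left, z up, the work surface at z = 0. Lengths are in m, angles in rad, forces in N, time in s.
With the tool pointing down it reaches from about 0.2 to 0.875 m from the base axis. Payload 3.4 kg.
Tool frame: the origin (TCP) lies between the finger pads, 19 mm behind the fingertips; this is the grasp point; z points along the fingers, y is the line along which they close (so a half turn about z gives the same grasp; the last joint's range is limited). The gripper opens to 94 mm and grips with 3 to 60 N. Pads are 16 mm wide; open, the fingers measure 119 mm over their backs; the gripper's body (75 mm by 177 mm) begins 78 mm behind the grasp point.
Start: joints at [1.115, 0.276, 1.505, -0, 1.361, -0.121], TCP at [0.189, 0.543, 0.224] pointing down, gripper open.
Joint ranges: [-2.89, 2.89], [-0.75, 2.08], [0.22, 2.7], [-1.18, 4.32], [0.11, 2.71], [-2.7, 2.7]. Speed limits (rad/s): [2.57, 2.57, 3.14, 3.14, 3.14, 3.14].

INTERFACE

Orientations are given as a unit quaternion [x, y, z, w].
In Python, from bench import ctrl gives the robot as it stands.
- The arm moves only by the shell command python3 -m handwheel 'ROWS' [FORCE]. ROWS is JSON, a list of rows, each a list of 3 entries, a list of its own where there are three numbers: the closure in counts, from 0 (fully open) to 255 (shut), then the shift along the world's x, y, z in cm, then the turn, a rotation vector about the world's x, y, z in rad. A call has 1 to 8 rows; each row shifts and turns the commanded pose from where the row before left it; what a row does not reach is not made up. A row lasts 1/12 s, in which the tool goes at most 41.7 mm and 7.16 degrees, less where a joint would pass 70% of its speed; a pose out of reach is approached as far as the arm can. A call with a gripper value outside its range is refused whole. The fingers move at their own pace and stop on an object; FORCE is the grip in N (left out, the last holds). Time passes only in rows, so rows that do not move let the fingers close. It gives the time, the measured TCP pose, the force, the opening and the grip force at its end, in the units of the state.
- ctrl.read_state(): the state, without advancing time (a new reading comes with each control period).
- ctrl.read_camera(name): name is "scene" or "side" or "wrist"; returns a dict with "color" (420x560x3 uint8, red, green, blue), "range_z" (420x560 float32, m along the optical axis (not along the pixel's ray), 0 where there is no reading), "fx", "fy", "cx", "cy" (pixels), "origin" and "orientation" of the camera in the world. Camera axes: x right, y down, z forward; pixel columns grow to the right and rows downward; lengths in m; the calibration is good to about 2 mm. The wrist camera is an equidistant fisheye: a pixel r from the principal point sees the ray r / f radians off the axis. A picture is of the moment at which its call begins.
- ctrl.close_job(): hands the job in; it is judged then, once.
The state is a dict: "time_s": time; "qpos": joint angles; "joint_vel": joint speeds; "joint_torque": joint torques, N m; "tcp_pos": TCP position; "tcp_rot": TCP orientation; "force": force on the tool from outside, world axes, zero at the start; "wrist_torque": the same for the moment, N m; "finger_gap": finger opening in m; "grip_force": force on a finger pad.
Only numpy, scipy, OpenCV 4.12 (cv2) and the standard library are available. Lean on these libraries where they do the work, as an engineer would, in place of code of your own. Each camera call takes 0.05 s, during which the arm holds its last target. There are 200 camera calls.

## Working session

There is one attempt and no reset: what is moved stays moved. The work goes in short steps, Python scripts to look and compute and a shell command to move; the robot and the scene stay as the last step left them, time stands still between calls to the robot, and variables do not carry over. Pictures are saved under pics/ and viewed, at most 10 in all, crops included, and the job is handed in when it is done.

```bash
mkdir -p pics; ls; cat > h.py <<'E'
import numpy as np, cv2
from scipy.spatial.transform import Rotation as R
from bench import ctrl
def cam(n):
    c=ctrl.read_camera(n); c['R']=R.from_quat(c['orientation']).as_matrix(); c['o']=np.array(c['origin']); return c
def save(c,f): cv2.imwrite('pics/'+f,c['color'][:,:,::-1])
def cloud(c):
    h,w=c['range_z'].shape; v,u=np.mgrid[:h,:w]; z=c['range_z']
    p=np.stack([(u-c['cx'])/c['fx']*z,(v-c['cy'])/c['fy']*z,z],-1)
    return p@c['R'].T+c['o']
E
python3 - <<'E'
from h import *
a=cam('scene');b=cam('side');save(a,'s1.png');save(b,'d1.png')
s=ctrl.read_state();print(s['tcp_pos'],s['tcp_rot'],s['force'],s['finger_gap'],s['time_s'])
for c in(a,b):print(c['o'],c['R'][:,2],c['fx'])
E
```

```text
pics
[0.18873522 0.54265476 0.22352768] [ 1.66601365e-01  9.86024020e-01 -7.57554854e-04 -2.08404463e-04] [ 0.67595132 -0.76551085 -0.47174686] 0.09444832658323377 0.1
[-0.23063491 -0.64620849  0.60856512] [ 0.78014287  0.39054954 -0.48872094] 445.2320996425239
[0.36384197 0.80877039 0.90880637] [ 0.11791471 -0.80351313 -0.58349187] 541.6269905616562
```

View pics/s1.png

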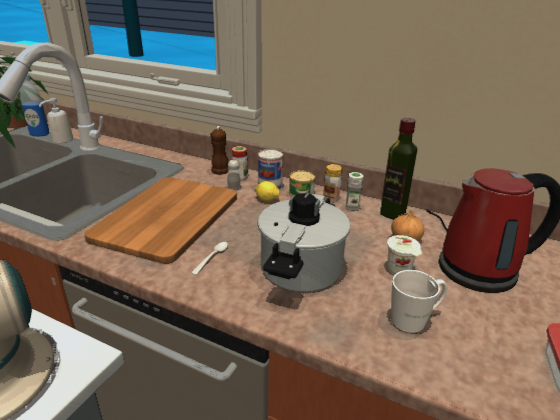

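View pics/d1.png

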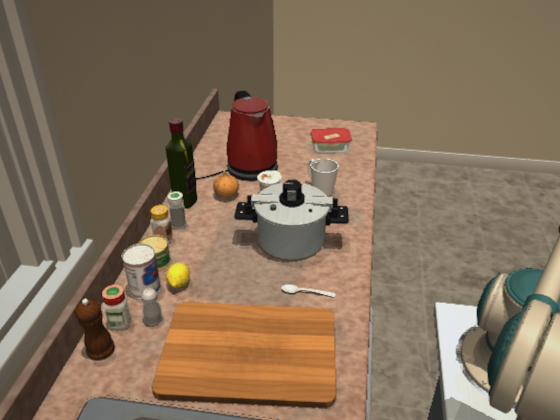

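Scene view: the cooker is at about (303,240) with its knob at (305,208), the board at (165,215) and the spoon at (210,257). In the side view the knob is at (292,193), the handles at (245,211) and (338,214), and the board at (250,350).

```bash
python3 - <<'E'
from h import *
for n in('scene','side'):
    c=cam(n);P=cloud(c);hsv=cv2.cvtColor(c['color'],cv2.COLOR_RGB2HSV);ok=c['range_z']>0
    H,S,V=[hsv[...,i].astype(int) for i in range(3)]
    m=ok&(H<20)&(S>120)&(V>90)&(P[...,2]>.015)&(P[...,2]<.03)
    k,l,st,_=cv2.connectedComponentsWithStats(m.astype(np.uint8));i=1+np.argmax(st[1:,4]);q=P[l==i]
    r=cv2.minAreaRect((q[:,:2]*1000).astype(np.float32));print(n,'board',r,np.median(q[:,2]))
    v,u=np.mgrid[:420,:560]
    box=(u>225)&(u<355)&(v>170)&(v<310) if n=='side' else (u>250)&(u<355)&(v>185)&(v<310)
    g=ok&box&(S<60)&(V>90)&(P[...,2]>.105)&(P[...,2]<.145)
    q=P[g];q=q[(np.abs(q[:,:2]-np.median(q[:,:2],0))<.11).all(1)]
    print('lid encl',cv2.minEnclosingCircle((q[:,:2]*1000).astype(np.float32)),q[:,2].mean())
    k_=ok&box&(V<70)
    t=P[k_&(P[...,2]>.172)&(P[...,2]<.19)];print('knobtop',cv2.minAreaRect((t[:,:2]*1000).astype(np.float32)),t.mean(0),len(t), t[:,2].max())
    h=P[k_&(P[...,2]>.09)&(P[...,2]<.13)]
    r=np.hypot(*(h[:,:2]-t[:,:2].mean(0)).T)
    h=h[(r>.105)&(r<.155)]
    s=h[:,0]>t[:,0].mean()
    for hh in(h[s],h[~s]):
        if len(hh): print('handle',cv2.minAreaRect((hh[:,:2]*1000).astype(np.float32)),hh.mean(0),len(hh))
E
```

```text
scene board ((548.7734985351562, 62.325218200683594), (362.9725341796875, 251.78684997558594), 5.818509578704834) 0.020384637444220255
lid encl ((511.857177734375, -341.2442626953125), 100.46040344238281) 0.12629847381947473
knobtop ((514.8834228515625, -340.0276184082031), (43.29917526245117, 48.56654357910156), 11.497906684875488) [ 0.51166863 -0.34160295  0.17693726] 214 0.18106082157009928
handle ((641.5089111328125, -352.2889404296875), (7.558578968048096, 40.23274230957031), 84.22056579589844) [ 0.63345717 -0.35222301  0.11685131] 21
handle ((389.45782470703125, -352.5747985839844), (42.29714584350586, 69.36551666259766), 7.928504943847656) [ 0.39050315 -0.35400927  0.09887161] 600
side board ((551.4298706054688, 67.0250015258789), (360.000732421875, 253.7707061767578), 5.611705780029297) 0.019543056885126364
lid encl ((517.6522216796875, -336.6552429199219), 104.27862548828125) 0.12576108395188465
knobtop ((522.113037109375, -332.3440246582031), (43.46666717529297, 51.11090087890625), 33.13798141479492) [ 0.51914437 -0.33009882  0.17602763] 142 0.1809711378456984
handle ((642.8150024414062, -319.2825622558594), (42.74648666381836, 70.18852233886719), 6.462714195251465) [ 0.64117615 -0.31192933  0.10005536] 245
handle ((396.0153503417969, -345.7823791503906), (40.78300857543945, 73.3708267211914), 2.8785855770111084) [ 0.39738417 -0.33871886  0.10018513] 260
```

```bash
python3 -m handwheel '[[0,[1.36,-3.67,0.2],[0,0,-0.1125]],[0,[1.36,-3.67,0.2],[0,0,-0.1125]],[0,[1.36,-3.67,0.2],[0,0,-0.1125]],[0,[1.36,-3.67,0.2],[0,0,-0.1125]],[0,[1.36,-3.67,0.2],[0,0,-0.1125]],[0,[1.36,-3.67,0.2],[0,0,-0.1125]],[0,[1.36,-3.67,0.2],[0,0,-0.1125]],[0,[1.36,-3.67,0.2],[0,0,-0.1125]]]' 10
python3 -m handwheel '[[0,[1.36,-3.67,0.2],[0,0,-0.1125]],[0,[1.36,-3.67,0.2],[0,0,-0.1125]],[0,[1.36,-3.67,0.2],[0,0,-0.1125]],[0,[1.36,-3.67,0.2],[0,0,-0.1125]],[0,[1.36,-3.67,0.2],[0,0,-0.1125]],[0,[1.36,-3.67,0.2],[0,0,-0.1125]],[0,[1.36,-3.67,0.2],[0,0,-0.1125]],[0,[1.36,-3.67,0.2],[0,0,-0.1125]]]'
python3 -m handwheel '[[0,[1.36,-3.67,0.2],[0,0,-0.1125]],[0,[1.36,-3.67,0.2],[0,0,-0.1125]],[0,[1.36,-3.67,0.2],[0,0,-0.1125]],[0,[1.36,-3.67,0.2],[0,0,-0.1125]],[0,[1.36,-3.67,0.2],[0,0,-0.1125]],[0,[1.36,-3.67,0.2],[0,0,-0.1125]],[0,[1.36,-3.67,0.2],[0,0,-0.1125]],[0,[1.36,-3.67,0.2],[0,0,-0.1125]]]'
python3 -m handwheel '[[0,[0,0,0],[0,0,0]],[0,[0,0,0],[0,0,0]]]'
python3 - <<'E'
from h import *
c=cam('wrist');save(c,'w1.png');s=ctrl.read_state()
print(s['qpos'],s['force'],s['time_s']);T=R.from_quat(s['tcp_rot']).as_matrix();print(T, np.arctan2(T[1,1],T[0,1]));print(c['o'],c['R'],c['fx'],c['cx'],c['cy'])
E
```

```text
time_s: 0.87
tcp_pos: [0.2977, 0.2477, 0.2404]
tcp_rot: [0.581, 0.814, 0.0, 0.0]
force: [0.8, -0.4, 0.2]
finger_gap: 0.094
grip_force: 0.0
time_s: 1.53
tcp_pos: [0.4066, -0.0461, 0.2565]
tcp_rot: [0.877, 0.48, 0.0, 0.0]
force: [0.9, 0.6, 0.2]
finger_gap: 0.0942
grip_force: 0.0
time_s: 2.2
tcp_pos: [0.5155, -0.3396, 0.2721]
tcp_rot: [0.999, 0.05, -0.0, -0.0]
force: [0.7, 0.5, 0.7]
finger_gap: 0.0941
grip_force: 0.0
time_s: 2.37
tcp_pos: [0.5154, -0.3394, 0.2708]
tcp_rot: [0.999, 0.053, -0.001, -0.001]
force: [0.4, -0.7, -0.7]
finger_gap: 0.0941
grip_force: 0.0
[-6.93659425e-01  3.18961475e-01  1.32715887e+00  4.35436322e-04
  1.49787841e+00  7.70449044e-01] [-0.5001227   0.56115081 -0.20783728] 2.4167
[[ 0.99431661  0.10645192 -0.00157241]
 [ 0.1064548  -0.99431578  0.00187227]
 [-0.00136417 -0.00202902 -0.99999701]] -1.4641420989858183
[ 0.59944945 -0.33068402  0.43031865] [[ 1.04001274e-01 -9.51829214e-01 -2.88452565e-01]
 [-9.94577141e-01 -9.95936912e-02 -2.99567640e-02]
 [-2.14332565e-04  2.90003869e-01 -9.57025449e-01]] 325.19226210127806 280.190057671047 203.66405417872866
```

View pics/w1.png

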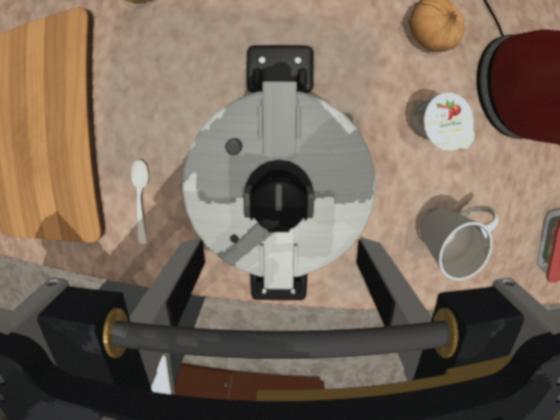

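Wrist view: the lid is centred near (279,190), with the knob at (279,198), its grey tabs at (250,203) and (308,203), and the handles at (280,68) and (279,287). The jaws lie along the image column, so the tool is already nearly lined up with the tabs.

```bash
cat >> h.py <<'E'
def fcloud(c):
    h,w=c['range_z'].shape; v,u=np.mgrid[:h,:w]; x=(u-c['cx'])/c['fx'];y=(v-c['cy'])/c['fy']; r=np.hypot(x,y)+1e-9
    d=np.stack([np.sin(r)*x/r,np.sin(r)*y/r,np.cos(r)],-1); d=d/d[...,2:]
    return (d*c['range_z'][...,None])@c['R'].T+c['o']
E
python3 - <<'E'
from h import *
c=cam('wrist');P=fcloud(c);v,u=np.mgrid[:420,:560];V=c['color'].max(2).astype(int)
z=P[...,2]
kt=(z>.171)&(z<.19)&(u>220)&(u<340)&(v>140)&(v<250)
q=P[kt];print('knob',len(q),q.mean(0),np.median(q[:,2]),cv2.minAreaRect((q[:,:2]*1000).astype(np.float32)))
al=(z>.15)&(z<.19)&(u>220)&(u<340)&(v>140)&(v<250);q=P[al];print('all',cv2.minAreaRect((q[:,:2]*1000).astype(np.float32)))
ld=(z>.108)&(z<.132)&(u>170)&(u<390)&(v>80)&(v<290)&(V>75);q=P[ld];q=q[np.hypot(q[:,0]-.515,q[:,1]+.339)<.105]
hl=cv2.convexHull((q[:,:2]*1000).astype(np.float32));print('lid',cv2.minEnclosingCircle(hl),cv2.fitEllipse(hl))
for n,b in(('top',(v>40)&(v<100)),('bot',(v>255)&(v<305))):
    m=b&(u>235)&(u<325)&(V<70)&(z>.08)&(z<.13);q=P[m];r=cv2.minAreaRect((q[:,:2]*1000).astype(np.float32));print(n,len(q),r,q.mean(0))
E
```

```text
knob 2883 [ 0.52184033 -0.33764557  0.17640998] 0.1769486201158239 ((520.3812866210938, -337.9541931152344), (47.85429763793945, 59.0620002746582), 5.173032283782959)
all ((520.4170532226562, -337.7176208496094), (47.968135833740234, 60.40104675292969), 5.173032283782959)
lid ((516.1918334960938, -342.65087890625), 104.05204772949219) ((518.1510620117188, -337.88079833984375), (193.31126403808594, 201.4631805419922), 94.78241729736328)
top 2236 ((640.353759765625, -325.731201171875), (48.73941421508789, 66.907958984375), 5.514865398406982) [ 0.64167227 -0.32419411  0.09913473]
bot 758 ((398.1836242675781, -349.86083984375), (43.57779312133789, 65.45348358154297), 4.8340678215026855) [ 0.39593565 -0.34963214  0.1033763 ]
```

```bash
python3 -m handwheel '[[0,[0.5,0.15,-1.6],[0,0,-0.01]],[0,[0,0,-2.2],[0,0,0]],[0,[0,0,-2.2],[0,0,0]],[0,[0,0,-2.0],[0,0,0]],[0,[0,0,-1.6],[0,0,0]],[0,[0,0,-1.0],[0,0,0]],[0,[0,0,0],[0,0,0]]]' 22
python3 -m handwheel '[[90,[0,0,0],[0,0,0]],[90,[0,0,0],[0,0,0]],[90,[0,0,0],[0,0,0]],[90,[0,0,0],[0,0,0]]]' 22
python3 - <<'E'
from h import *
s=ctrl.read_state();print(s['tcp_pos'],s['force'],s['wrist_torque'],s['finger_gap'],s['grip_force'])
c=cam('wrist');save(c,'w2.png')
E
```

```text
time_s: 3.05
tcp_pos: [0.5189, -0.3337, 0.1646]
tcp_rot: [0.999, 0.049, -0.002, -0.002]
force: [0.1, 0.8, -0.6]
finger_gap: 0.0937
grip_force: 0.0
time_s: 3.38
tcp_pos: [0.5209, -0.3365, 0.1675]
tcp_rot: [0.999, 0.048, 0.001, 0.001]
force: [0.6, -0.1, 0.3]
finger_gap: 0.0706
grip_force: 0.0
[ 0.520885   -0.33649973  0.16754953] [ 0.59422768 -0.12060702  0.31506996] [-0.08534605  0.11485059 -0.02901714] 0.07062874175102649 0.0
```

View pics/w2.png

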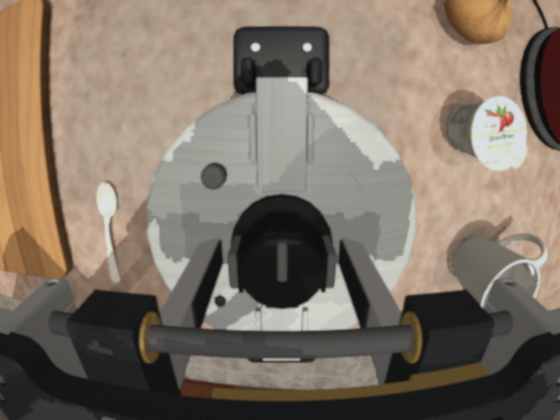

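The fingers straddle the tabs at (236,262) and (329,262), with the knob centred at (282,255). I'll close the rest of the way.

```bash
python3 -m handwheel '[[100,[0,-0.1,-0.2],[0,0,0]],[110,[0,0,0],[0,0,0]],[120,[0,0,0],[0,0,0]],[130,[0,0,0],[0,0,0]],[140,[0,0,0],[0,0,0]],[150,[0,0,0],[0,0,0]],[150,[0,0,0],[0,0,0]],[150,[0,0,0],[0,0,0]]]' 22
python3 - <<'E'
from h import *
s=ctrl.read_state();print(s['tcp_pos'],s['force'],s['wrist_torque'],s['finger_gap'],s['grip_force'])
E
```

```text
time_s: 4.1
tcp_pos: [0.5207, -0.3374, 0.1651]
tcp_rot: [0.999, 0.048, 0.0, 0.0]
force: [0.1, 1.2, 5.1]
finger_gap: 0.0478
grip_force: 22.0
[ 0.52065367 -0.33737042  0.16513247] [0.14013874 1.21151283 5.12249639] [ 0.12253571  0.26869791 -0.02460089] 0.047813429716333684 22.045763432979584
```

```bash
cat > st.py <<'E'
from h import *
s=ctrl.read_state();T=R.from_quat(s['tcp_rot']).as_matrix()
print('yaw',np.arctan2(T[1,1],T[0,1]).round(4),'tilt',T[:,2].round(3),'tq',np.round(s['wrist_torque'],3),'F',np.round(s['force'],1),'gap',round(s['finger_gap'],4),s['tcp_pos'].round(4),'q6',round(s['qpos'][5],2))
E
python3 st.py
python3 -m handwheel '[[150,[0,0,0],[0,0,0.05]],[150,[0,0,0],[0,0,0.05]],[150,[0,0,0],[0,0,0.05]],[150,[0,0,0],[0,0,0.05]],[150,[0,0,0],[0,0,0.05]],[150,[0,0,0],[0,0,0.05]],[150,[0,0,0],[0,0,0]]]'
python3 st.py
```

```text
yaw -1.4741 tilt [ 0.001 -0.001 -1.   ] tq [ 0.123  0.269 -0.025] F [0.1 1.2 5.1] gap 0.0478 [ 0.5207 -0.3374  0.1651] q6 0.79
time_s: 4.68
tcp_pos: [0.5206, -0.3372, 0.1652]
tcp_rot: [0.98, 0.198, 0.0, 0.0]
force: [0.7, 0.6, 5.1]
finger_gap: 0.0475
grip_force: 22.0
yaw -1.1727 tilt [ 0.001 -0.    -1.   ] tq [ 0.169  0.24  -0.03 ] F [0.7 0.6 5.1] gap 0.0475 [ 0.5206 -0.3372  0.1652] q6 0.49
```

```bash
python3 -m handwheel '[[150,[0,0,0],[0,0,0.05]],[150,[0,0,0],[0,0,0.05]],[150,[0,0,0],[0,0,0.05]],[150,[0,0,0],[0,0,0.05]],[150,[0,0,0],[0,0,0.05]],[150,[0,0,0],[0,0,0.05]],[150,[0,0,0],[0,0,0]]]'
python3 st.py; python3 -c "
from h import *
c=cam('wrist');save(c,'w3.png')"
```

```text
time_s: 5.27
tcp_pos: [0.5205, -0.3371, 0.1651]
tcp_rot: [0.94, 0.342, 0.0, 0.0]
force: [0.5, 0.8, 5.5]
finger_gap: 0.0474
grip_force: 22.0
yaw -0.8727 tilt [ 0.001 -0.    -1.   ] tq [ 0.232  0.206 -0.079] F [0.5 0.8 5.5] gap 0.0474 [ 0.5205 -0.3371  0.1651] q6 0.19
```

View pics/w3.png

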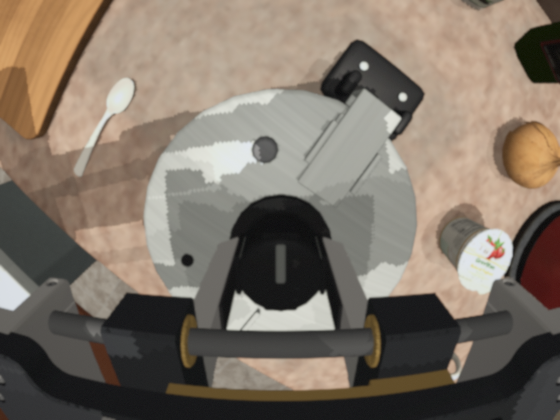

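The pointer at (280,265) is still in line with the fingers and the jaw at (350,150) has swung round in the image, so the knob is turning with the gripper. I'll carry on more slowly.

```bash
python3 -m handwheel '[[150,[0,0,0],[0,0,0.05]],[150,[0,0,0],[0,0,0.05]],[150,[0,0,0],[0,0,0.05]],[150,[0,0,0],[0,0,0.05]],[150,[0,0,0],[0,0,0.05]],[150,[0,0,0],[0,0,0.05]],[150,[0,0,0],[0,0,0]]]' >/dev/null
python3 st.py; for i in 1 ; do python3 -m handwheel '[[150,[0,0,0],[0,0,0.025]],[150,[0,0,0],[0,0,0.025]],[150,[0,0,0],[0,0,0]]]'>/dev/null; python3 st.py;  python3 -m handwheel '[[150,[0,0,0],[0,0,0.02]],[150,[0,0,0],[0,0,0]]]'>/dev/null; python3 st.py; python3 -m handwheel '[[150,[0,0,0],[0,0,0.02]],[150,[0,0,0],[0,0,0]]]'>/dev/null; python3 st.py; done
```

```text
yaw -0.5728 tilt [ 0.001  0.    -1.   ] tq [ 0.196  0.297 -0.096] F [-0.9  1.6  5.5] gap 0.048 [ 0.5204 -0.337   0.1651] q6 -0.11
yaw -0.5237 tilt [ 0.001  0.    -1.   ] tq [ 0.219  0.288 -0.116] F [-1.   1.6  4.9] gap 0.0481 [ 0.5204 -0.337   0.1652] q6 -0.16
yaw -0.5039 tilt [ 0.001  0.    -1.   ] tq [ 0.273  0.229 -0.11 ] F [-0.   2.4  6.1] gap 0.0477 [ 0.5204 -0.337   0.1652] q6 -0.18
yaw -0.484 tilt [ 0.001  0.    -1.   ] tq [ 0.19   0.255 -0.158] F [-0.6  0.8  6.3] gap 0.0475 [ 0.5204 -0.337   0.1652] q6 -0.2
```

```bash
python3 -m handwheel '[[150,[0,0,0],[0,0,0.02]],[150,[0,0,0],[0,0,0]]]'>/dev/null; python3 st.py; python3 -m handwheel '[[150,[0,0,0],[0,0,0.02]],[150,[0,0,0],[0,0,0]]]'>/dev/null; python3 st.py;  python3 -m handwheel '[[150,[0,0,0],[0,0,0.02]],[150,[0,0,0],[0,0,0]]]'>/dev/null; python3 st.py
```

```text
yaw -0.464 tilt [ 0.001  0.    -1.   ] tq [ 0.247  0.297 -0.127] F [-1.2  1.8  6.6] gap 0.0477 [ 0.5203 -0.337   0.1651] q6 -0.22
yaw -0.4439 tilt [ 0.001  0.    -1.   ] tq [ 0.241  0.323 -0.15 ] F [-0.4  1.4  5.7] gap 0.0482 [ 0.5204 -0.337   0.1651] q6 -0.24
yaw -0.4239 tilt [ 0.001  0.    -1.   ] tq [ 0.193  0.248 -0.174] F [-0.5  0.6  5.1] gap 0.0479 [ 0.5204 -0.337   0.1652] q6 -0.26
```

```bash
python3 -m handwheel '[[150,[0,0,0],[0,0,0.02]],[150,[0,0,0],[0,0,0]]]'>/dev/null; python3 st.py; python3 -m handwheel '[[150,[0,0,0],[0,0,0.02]],[150,[0,0,0],[0,0,0]]]'>/dev/null; python3 st.py
```

```text
yaw -0.4039 tilt [ 0.  0. -1.] tq [ 0.245  0.3   -0.102] F [-1.3  2.4  5.6] gap 0.0477 [ 0.5203 -0.337   0.1651] q6 -0.28
yaw -0.384 tilt [ 0.  0. -1.] tq [ 0.228  0.262 -0.153] F [-1.1  1.3  5.6] gap 0.0475 [ 0.5203 -0.337   0.1651] q6 -0.3
```

Turned 1.09 rad and no stop felt yet.

```bash
python3 -m handwheel '[[150,[0,0,0],[0,0,0.02]],[150,[0,0,0],[0,0,0]]]'>/dev/null; python3 st.py; python3 -m handwheel '[[150,[0,0,0],[0,0,0.02]],[150,[0,0,0],[0,0,0]]]'>/dev/null; python3 st.py;  python3 -m handwheel '[[150,[0,0,0],[0,0,0.02]],[150,[0,0,0],[0,0,0]]]'>/dev/null; python3 st.py
```

```text
yaw -0.364 tilt [ 0.  0. -1.] tq [ 0.32   0.264 -0.149] F [-0.4  1.6  5.7] gap 0.0479 [ 0.5203 -0.337   0.1651] q6 -0.32
yaw -0.344 tilt [ 0.  0. -1.] tq [ 0.206  0.3   -0.184] F [-0.2  2.   6.1] gap 0.0477 [ 0.5203 -0.3369  0.1651] q6 -0.34
yaw -0.3239 tilt [ 0.  0. -1.] tq [ 0.236  0.297 -0.169] F [-0.7  1.7  5.9] gap 0.0477 [ 0.5203 -0.337   0.1652] q6 -0.36
```

```bash
python3 -m handwheel '[[150,[0,0,0],[0,0,0.02]],[150,[0,0,0],[0,0,0]]]'>/dev/null; python3 st.py; python3 -m handwheel '[[150,[0,0,0],[0,0,0.02]],[150,[0,0,0],[0,0,0]]]'>/dev/null; python3 st.py
```

```text
yaw -0.304 tilt [ 0.  0. -1.] tq [ 0.278  0.297 -0.211] F [-1.2  1.3  6.1] gap 0.0479 [ 0.5203 -0.3369  0.1651] q6 -0.38
yaw -0.284 tilt [ 0.  0. -1.] tq [ 0.189  0.267 -0.134] F [-0.9  1.5  6.4] gap 0.0478 [ 0.5203 -0.337   0.1652] q6 -0.4
```

```bash
python3 -m handwheel '[[150,[0,0,0],[0,0,0.02]],[150,[0,0,0],[0,0,0]]]'>/dev/null; python3 st.py; python3 -m handwheel '[[150,[0,0,0],[0,0,0.02]],[150,[0,0,0],[0,0,0]]]'>/dev/null; python3 st.py
```

```text
yaw -0.264 tilt [ 0.  0. -1.] tq [ 0.201  0.253 -0.16 ] F [-0.1  2.1  6.2] gap 0.0478 [ 0.5203 -0.337   0.1652] q6 -0.42
yaw -0.244 tilt [ 0.  0. -1.] tq [ 0.266  0.313 -0.165] F [-1.1  2.1  6.6] gap 0.0477 [ 0.5203 -0.337   0.1651] q6 -0.44
```

```bash
python3 -m handwheel '[[150,[0,0,0],[0,0,0.02]],[150,[0,0,0],[0,0,0]]]'>/dev/null; python3 st.py; python3 -m handwheel '[[150,[0,0,0],[0,0,0.02]],[150,[0,0,0],[0,0,0]]]'>/dev/null; python3 st.py
```

```text
yaw -0.224 tilt [ 0.  0. -1.] tq [ 0.257  0.328 -0.179] F [-1.8  1.6  6.2] gap 0.0475 [ 0.5203 -0.3369  0.1651] q6 -0.46
yaw -0.2044 tilt [ 0.  0. -1.] tq [ 0.285  0.31  -0.332] F [-0.   2.4  5.4] gap 0.0482 [ 0.5202 -0.3369  0.1651] q6 -0.48
```

```bash
python3 -m handwheel '[[150,[0,0,0],[0,0,0]],[150,[0,0,0],[0,0,0]]]'>/dev/null; python3 st.py; python3 -m handwheel '[[150,[0,0,0],[0,0,0.008]],[150,[0,0,0],[0,0,0]]]'>/dev/null; python3 st.py
```

```text
yaw -0.205 tilt [ 0.  0. -1.] tq [ 0.248  0.275 -0.259] F [-1.7  2.2  4.7] gap 0.0479 [ 0.5202 -0.3369  0.1651] q6 -0.48
yaw -0.1971 tilt [ 0.  0. -1.] tq [ 0.213  0.291 -0.428] F [-1.3  1.   6.1] gap 0.0481 [ 0.5202 -0.3369  0.1652] q6 -0.49
```

The stop is clear: the torque rose from 0.17 to 0.43 N m at about 1.27 rad, below the 0.7 limit. Now I'll let go.

```bash
python3 -m handwheel '[[0,[0,0,0],[0,0,0]],[0,[0,0,0],[0,0,0]],[0,[0,0,0],[0,0,0]],[0,[0,0,0],[0,0,0]],[0,[0,0,0],[0,0,0]],[0,[0,0,0],[0,0,0]]]'
python3 -m handwheel '[[0,[0,0,2.5],[0,0,0]],[0,[0,0,3],[0,0,0]],[0,[0,0,3],[0,0,0]],[0,[0,0,1.5],[0,0,0]],[0,[0,0,0],[0,0,0]],[0,[0,0,0],[0,0,0]]]'
python3 - <<'E'
from h import *
c=cam('wrist');save(c,'w4.png');P=fcloud(c);v,u=np.mgrid[:420,:560];z=P[...,2]
r=np.hypot(P[...,0]-.5204,P[...,1]+.338)
q=P[(z>.171)&(z<.19)&(r<.045)];print('knob',len(q),cv2.minAreaRect((q[:,:2]*1000).astype(np.float32)))
E
python3 st.py
```

```text
time_s: 9.65
tcp_pos: [0.5202, -0.3372, 0.1637]
tcp_rot: [0.773, 0.635, -0.0, -0.0]
force: [0.1, 0.5, -0.2]
finger_gap: 0.0843
grip_force: 0.0
time_s: 10.15
tcp_pos: [0.5205, -0.3374, 0.2645]
tcp_rot: [0.773, 0.635, 0.0, 0.001]
force: [0.7, -0.1, 0.1]
finger_gap: 0.0942
grip_force: 0.0
knob 2963 ((520.1056518554688, -337.392578125), (48.02388381958008, 59.209651947021484), 74.64679718017578)
yaw -0.1959 tilt [-0.001  0.001 -1.   ] tq [-0.099  0.105  0.031] F [-0.4 -0.8 -0.9] gap 0.0941 [ 0.5199 -0.3369  0.2631] q6 -0.49
```

View pics/w4.png

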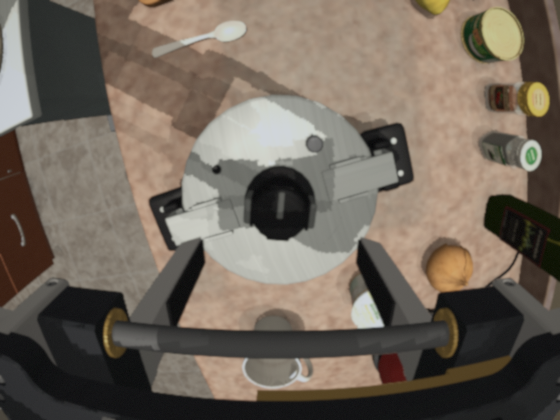

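Wrist view: the knob at (280,205) still has its pointer in line with the tool. The outline is 48 × 59 mm at 74.6°, so the tabs are out and the knob is held at about 1.21 rad. Next I turn to the plain sides (tool y at −1.84) and come down.

```bash
python3 -m handwheel '[[0,[0,0,0],[0,0,-0.12]],[0,[0,0,0],[0,0,-0.12]],[0,[0,0,0],[0,0,-0.12]],[0,[0,0,0],[0,0,-0.12]],[0,[0,0,0],[0,0,-0.12]],[0,[0,0,0],[0,0,-0.12]],[0,[0,0,0],[0,0,-0.12]],[0,[0,0,0],[0,0,-0.12]]]' 40 >/dev/null
python3 -m handwheel '[[0,[0,0,-1],[0,0,-0.12]],[0,[0,0,-1],[0,0,-0.12]],[0,[0,0,-1],[0,0,-0.12]],[0,[0,0,-1],[0,0,-0.12]],[0,[0,0,-1],[0,0,-0.12]],[0,[0,0,0],[0,0,-0.085]],[0,[0,0,0],[0,0,0]],[0,[0,0,0],[0,0,0]]]' >/dev/null
python3 st.py
```

```text
yaw -1.8387 tilt [-0.003  0.002 -1.   ] tq [0.061 0.132 0.034] F [-0.8 -0.7 -0.6] gap 0.0943 [ 0.5197 -0.3366  0.2124] q6 1.15
```

```bash
python3 -m handwheel '[[0,[0.05,-0.1,-1.6],[0,0,0]],[0,[0,0,-1.6],[0,0,0]],[0,[0,0,-1.1],[0,0,0]],[0,[0,0,-0.4],[0,0,0]],[80,[0,0,0],[0,0,0]],[100,[0,0,0],[0,0,0]],[120,[0,0,0],[0,0,0]],[120,[0,0,0],[0,0,0]]]' 35 >/dev/null; python3 st.py
python3 -m handwheel '[[130,[0,0,0],[0,0,0]],[145,[0,0,0],[0,0,0]],[160,[0,0,0],[0,0,0]],[160,[0,0,0],[0,0,0]],[160,[0,0,0],[0,0,0]]]';python3 st.py
```

```text
yaw -1.8408 tilt [ 0.001 -0.001 -1.   ] tq [-0.005  0.118 -0.007] F [-0.5 -0.1 -0.2] gap 0.0707 [ 0.5214 -0.3386  0.1683] q6 1.15
time_s: 12.62
tcp_pos: [0.5211, -0.3378, 0.1676]
tcp_rot: [0.991, -0.135, 0.0, -0.0]
force: [0.4, 2.1, 2.0]
finger_gap: 0.0476
grip_force: 35.0
yaw -1.8411 tilt [ 0.001  0.    -1.   ] tq [ 0.235  0.079 -0.078] F [0.4 2.1 2. ] gap 0.0476 [ 0.5211 -0.3378  0.1676] q6 1.15
```

```bash
python3 -m handwheel '[[160,[0,0,0.3],[0,0,0]],[160,[0,0,0.5],[0,0,0]],[160,[0,0,0.8],[0,0,0]],[160,[0,0,1],[0,0,0]],[160,[0,0,1],[0,0,0]],[160,[0,0,0.4],[0,0,0]],[160,[0,0,0],[0,0,0]]]' >/dev/null; python3 st.py
python3 - <<'E'
from h import *
c=cam('scene');save(c,'s2.png')
E
```

```text
yaw -1.841 tilt [ 0.002 -0.002 -1.   ] tq [-0.02   0.075 -0.002] F [-0.2 -0.6 -6.6] gap 0.0478 [ 0.5215 -0.3389  0.2093] q6 1.15
```

View pics/s2.png

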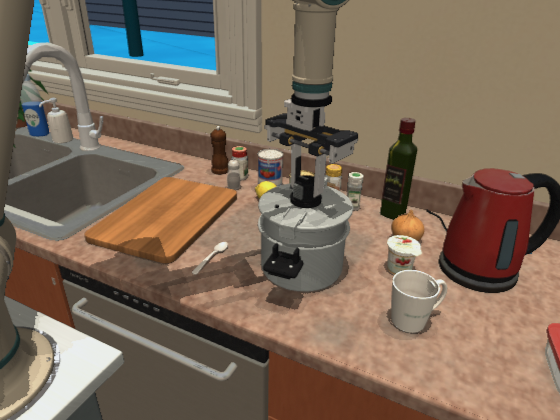

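The lid is clear of the pot at (305,205), weighs about 0.67 kg and hangs level. The pot and bystanders haven't moved. I'll carry it to the board.

```bash
python3 -m handwheel '[[160,[0,0,1],[0,0,0]],[160,[0,0,1.5],[0,0,0]],[160,[0,0,1.5],[0,0,0]],[160,[0.1,1.5,0.5],[0,0,0]],[160,[0.2,2.5,0],[0,0,0]],[160,[0.3,3.5,0],[0,0,0]],[160,[0.3,3.5,0],[0,0,0]],[160,[0.3,3.5,0],[0,0,0]]]' >/dev/null
python3 -m handwheel '[[160,[0.3,3.5,0],[0,0,0]],[160,[0.3,3.5,0],[0,0,0]],[160,[0.3,3.5,0],[0,0,0]],[160,[0.3,3.5,0],[0,0,0]],[160,[0.3,3.5,0],[0,0,0]],[160,[0.3,3.5,0],[0,0,0]],[160,[0.2,2.5,0],[0,0,0]],[160,[0.1,1.5,0],[0,0,0]]]' >/dev/null
python3 -m handwheel '[[160,[0.1,0.8,0],[0,0,0]],[160,[0,0,0],[0,0,0]],[160,[0,0,0],[0,0,0]]]'
python3 st.py
python3 - <<'E'
from h import *
c=cam('wrist');save(c,'w5.png');P=fcloud(c);z=P[...,2]
hsv=cv2.cvtColor(c['color'],cv2.COLOR_RGB2HSV).astype(int)
m=(hsv[...,0]<22)&(hsv[...,1]>100)&(hsv[...,2]>70)&(z>.012)&(z<.032)
k,l,st,_=cv2.connectedComponentsWithStats(m.astype(np.uint8))
m=np.isin(l,[i for i in range(1,k) if st[i,4]>150]);q=P[m];print(len(q),cv2.minAreaRect((q[:,:2]*1000).astype(np.float32)),np.median(q[:,2]))
E
```

```text
time_s: 14.83
tcp_pos: [0.5545, 0.0644, 0.2523]
tcp_rot: [0.991, -0.134, -0.0, 0.001]
force: [0.6, -0.1, -7.8]
finger_gap: 0.0479
grip_force: 35.0
yaw -1.8402 tilt [-0.001 -0.001 -1.   ] tq [-0.045  0.15  -0.013] F [ 0.6 -0.1 -7.8] gap 0.0479 [0.5545 0.0644 0.2523] q6 1.83
11152 ((661.4522094726562, 75.46914672851562), (137.26644897460938, 249.5931854248047), 5.231710433959961) 0.019904113786979788
```

View pics/w5.png

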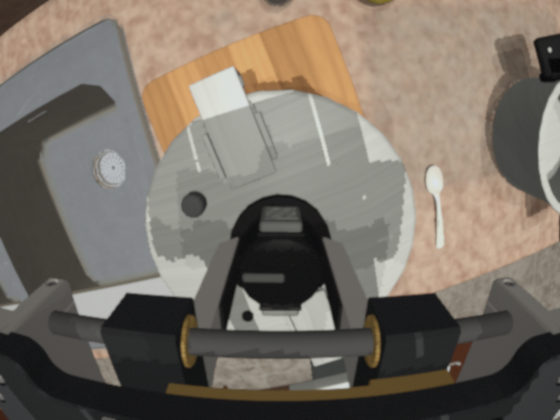

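The board's far part shows at (150–355, 20–110). Its 250 mm width checks out, and its centre comes to (0.551, 0.065). I'll shift slightly and lower the lid.

```bash
python3 -m handwheel '[[160,[-0.15,0.05,-1.2],[0,0,0]],[160,[-0.2,0.05,-2.5],[0,0,0]],[160,[0,0,-2.8],[0,0,0]],[160,[0,0,-2.8],[0,0,0]],[160,[0,0,-2.5],[0,0,0]],[160,[0,0,-1.7],[0,0,0]],[160,[0,0,-0.8],[0,0,0]],[160,[0,0,0],[0,0,0]]]' >/dev/null; python3 st.py
python3 -m handwheel '[[160,[0,0,-0.4],[0,0,0]],[160,[0,0,-0.4],[0,0,0]],[160,[0,0,-0.3],[0,0,0]],[160,[0,0,-0.2],[0,0,0]],[160,[0,0,0],[0,0,0]]]' >/dev/null; python3 st.py
```

```text
yaw -1.8427 tilt [-0.005 -0.001 -1.   ] tq [0.018 0.234 0.012] F [-0.9 -0.2 -6.9] gap 0.0475 [0.55   0.0645 0.1074] q6 1.83
yaw -1.841 tilt [ 0. -0. -1.] tq [ 0.038  0.21  -0.019] F [ 1.1 -0.1 -7.1] gap 0.0479 [0.5514 0.0658 0.0964] q6 1.83
```

```bash
python3 -m handwheel '[[160,[0,0,-0.15],[0,0,0]],[160,[0,0,-0.15],[0,0,0]],[160,[0,0,-0.15],[0,0,0]],[160,[0,0,-0.1],[0,0,0]],[160,[0,0,0],[0,0,0]]]' >/dev/null; python3 st.py
python3 -m handwheel '[[160,[0,0,-0.1],[0,0,0]],[160,[0,0,-0.1],[0,0,0]],[160,[0,0,0],[0,0,0]]]' >/dev/null; python3 st.py
```

```text
yaw -1.8409 tilt [-0.001 -0.    -1.   ] tq [0.048 0.196 0.011] F [-0.1  0.  -7.8] gap 0.0478 [0.5512 0.0658 0.0906] q6 1.83
yaw -1.841 tilt [-0. -0. -1.] tq [ 0.001  0.172 -0.   ] F [-0.6 -0.1 -7.5] gap 0.0476 [0.5512 0.0658 0.0886] q6 1.83
```

```bash
python3 -m handwheel '[[160,[0,0,-0.1],[0,0,0]],[160,[0,0,0],[0,0,0]]]' >/dev/null; python3 st.py
python3 -m handwheel '[[160,[0,0,-0.08],[0,0,0]],[160,[0,0,0],[0,0,0]]]' >/dev/null; python3 st.py
```

```text
yaw -1.841 tilt [-0. -0. -1.] tq [ 0.058  0.14  -0.037] F [ 0.2 -0.3 -7.7] gap 0.0476 [0.5513 0.0658 0.0876] q6 1.83
yaw -1.841 tilt [-0. -0. -1.] tq [-0.015  0.187  0.01 ] F [-0.4 -0.  -8.1] gap 0.048 [0.5513 0.0658 0.0869] q6 1.83
```

```bash
python3 -m handwheel '[[160,[0,0,-0.06],[0,0,0]],[160,[0,0,0],[0,0,0]]]' >/dev/null; python3 st.py
python3 -m handwheel '[[160,[0,0,-0.06],[0,0,0]],[160,[0,0,0],[0,0,0]]]' >/dev/null; python3 st.py
```

```text
yaw -1.841 tilt [-0. -0. -1.] tq [-0.01   0.146 -0.021] F [ 0.   0.5 -7.9] gap 0.0478 [0.5513 0.0658 0.0863] q6 1.83
yaw -1.841 tilt [ 0. -0. -1.] tq [-0.05   0.338 -0.068] F [-1.2  0.  -3.8] gap 0.0478 [0.5514 0.0658 0.0862] q6 1.83
```

```bash
python3 -m handwheel '[[160,[0,0,-0.04],[0,0,0]],[160,[0,0,0],[0,0,0]]]' >/dev/null; python3 st.py
python3 -m handwheel '[[145,[0,0,0],[0,0,0]],[130,[0,0,0],[0,0,0]],[110,[0,0,0],[0,0,0]],[80,[0,0,0],[0,0,0]],[40,[0,0,0],[0,0,0]],[0,[0,0,0],[0,0,0]],[0,[0,0,0],[0,0,0]],[0,[0,0,0],[0,0,0]]]';python3 st.py
```

```text
yaw -1.8409 tilt [ 0. -0. -1.] tq [-0.098  0.619 -0.082] F [-2.2 -0.2  1.1] gap 0.0478 [0.5514 0.0658 0.0862] q6 1.83
time_s: 18.13
tcp_pos: [0.5516, 0.0658, 0.0854]
tcp_rot: [0.991, -0.135, 0.0, 0.0]
force: [-0.3, 0.2, 0.0]
finger_gap: 0.0836
grip_force: 0.0
yaw -1.841 tilt [ 0. -0. -1.] tq [-0.047  0.135 -0.01 ] F [-0.3  0.2  0. ] gap 0.0836 [0.5516 0.0658 0.0854] q6 1.83
```

```bash
python3 -m handwheel '[[0,[0,0,0.5],[0,0,0]],[0,[0,0,1.5],[0,0,0]],[0,[0,0,3],[0,0,0]],[0,[0,0,3],[0,0,0]],[0,[0,0,3],[0,0,0]],[0,[0,0,2],[0,0,0]],[0,[0,0,0],[0,0,0]],[0,[0,0,0],[0,0,0]]]'
python3 - <<'E'
from h import *
c=cam('wrist');P=fcloud(c);z=P[...,2]
r=np.hypot(P[...,0]-.551,P[...,1]-.065)
q=P[(z>.09)&(z<.108)&(r<.045)];print('knob',cv2.minAreaRect((q[:,:2]*1000).astype(np.float32)),np.median(q[:,2]))
save(c,'w6.png')
E
```

```text
time_s: 18.8
tcp_pos: [0.552, 0.0658, 0.2166]
tcp_rot: [0.991, -0.135, 0.001, -0.0]
force: [0.9, 0.9, -0.2]
finger_gap: 0.0942
grip_force: 0.0
knob ((550.695556640625, 65.34911346435547), (47.51412582397461, 58.80415344238281), 73.08343505859375) 0.09543044924790922
```

View pics/w6.png

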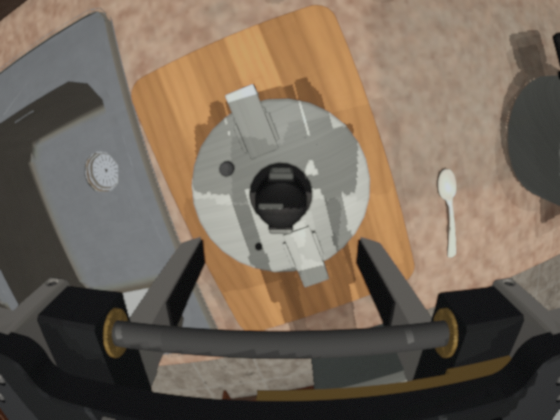

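The lid lies flat at (280,185), with the knob centred at (0.551, 0.065), the same as the board's centre. The tabs are out, the spoon at (448,210) hasn't moved, and the gripper is clear.

```bash
python3 -c "
from bench import ctrl
print(ctrl.close_job())"
```

```text
the job is handed in; nothing more can be done
None
```

The cooker is open: the knob is turned to its stop and latched, and the lid is set down flat in the middle of the chopping board; the job was handed in at about 19 s of the 67 s allowed.

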